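# Fasten the igniter-box cover on the barbecue ledge with the slot key

### The arm

A 6-joint arm with a two-finger parallel gripper is mounted at the origin on the work surface. World frame = base frame: x ahead of the robot, y to its left, z up, the work surface at z = 0. Lengths are in m, angles in rad, forces in N, time in s.
With the tool pointing down it reaches from about 0.3 to 0.75 m from the base axis. Payload 8.5 kg.
Tool frame: the origin (TCP) lies at the very end of the fingers, on their centre line; the grasp point (between the pads) lies 19 mm behind it; x points along the fingers, y is the direction in which the jaws open and shut, and the axes are right-handed (so a half turn about x gives the same grasp; the last joint's range is limited). The gripper opens to 85 mm and grips with 20 to 120 N. Pads are 22 mm wide; open, the fingers measure 114 mm over their backs; the gripper's body (76 mm by 85 mm) begins 54 mm behind the grasp point. The pads swing forward as they close: fully open they stand 13 mm farther back than shut.
Start: joints at [-1.486, 0.381, 1.297, -0, 1.464, -0.215], TCP at [0.162, -0.525, 0.231] pointing down, gripper open.
Joint ranges: [-3.11, 3.11], [-0.89, 2.33], [0.22, 2.48], [-1.42, 4.56], [0.17, 2.85], [-2.88, 2.88]. Speed limits (rad/s): [2.39, 2.39, 3.14, 3.14, 3.14, 3.14].

### API

Orientations are given as a unit quaternion [x, y, z, w].
In Python, from bench import * gives the robot as it stands.
- The arm moves only by the shell command python3 -m jog 'ROWS' [FORCE]. ROWS is JSON, one flat list of numbers, 7 for each row, row after row: the shift along the tool's x, y, z in mm, then the turn, a rotation vector about the tool's x, y, z in degrees, then the closure, from -1 (fully open) to 1 (shut). In form: [dx, dy, dz, rx, ry, rz, fingers, dx, dy, dz, rx, ry, rz, fingers, ...]. A call has 1 to 5 rows; each row is the pose to reach, as a shift and turn from the pose measured when the call began, along the tool's axes at that moment; what a row does not reach only later rows make up. A row lasts 1/8 s, in which the tool goes at most 62.5 mm and 10.7 degrees, less where a joint would pass 70% of its speed; a pose out of reach is approached as far as the arm can. A call with a gripper value outside its range is refused whole. The fingers move at their own pace and stop on an object; FORCE is the grip in N (left out, the last holds). Time passes only in rows, so rows that repeat a pose let the fingers close. It gives the time, the measured TCP pose, the force and the opening at its end, in the units of the state.
- sense(): the state, without advancing time (a new reading comes with each control period).
- grab_frame(name): name is "side" or "top"; returns a dict with "color" (400x640x3 uint8, blue, green, red), "fx", "fy", "cx", "cy" (pixels), "R" (3x3) and "t" (3): a world point X has camera coordinates R X + t. Camera axes: x right, y down, z forward; pixel columns grow to the right and rows downward; lengths in m; the calibration is good to about 2 mm. A picture is of the moment at which its call begins. There is no depth.
- hand_in(): hands the job in, once; it reports no verdict.
The state is a dict: "time_s": time; "joints": joint angles; "joint_velocities": joint speeds; "tau": joint torques, N m; "eef_pos": TCP position; "ee_rot": TCP orientation; "wrist_force": force on the tool from outside, world axes, zero at the start; "torque": the same for the moment, N m; "opening": finger opening in m.
Only numpy, scipy, OpenCV 4.12 (cv2) and the standard library are available. Lean on these libraries where they do the work, as an engineer would, in place of code of your own. Each camera call takes 0.05 s, during which the arm holds its last target.

### The job

Take the slot key out of its wooden block, put its blade in the slot of the stud that still stands proud on the igniter-box cover, and press and turn it clockwise, up to about a quarter turn, until the stud drops fully into its catch. Go by feel and do not force it (push with no more than about 15 N, and stop twisting once it is in), work the stud only with the key, and put the key back in its block standing upright; leave the other things on the ledge where they are.

Things in the scene. Friction and masses are not known exactly. Their poses are not given: they have to be found in the camera images.
- igniter_box: Grey sheet-steel igniter box, 150 x 170 mm in plan (x, y), fixed to the ledge. Origin at the centre of its underside; z up. Its flat aluminium cover is at 60 mm height. The proud stud stands at x = -20, y = -35 mm in this frame; a twin stud at x = -20, y = +45 mm is already home, lies nearly flat (2 mm) and needs nothing.
- stud_slot (a point): Centre of the stud's slot, at the top face of the round steel stud head (28 mm diameter, 10 mm thick). Axes turn and sink with the stud: x runs along the slot, z up. The slot is 22 mm long, 4.5 mm wide, 7 mm deep, closed at both ends, with a flat floor. At the start the head's top is 19 mm above the cover; at home it is 11 mm above it. The two ways round of the slot are alike.
- stud_turn (a joint): Turn of the stud, rad, growing clockwise seen from above; 0 = slot along the box's x axis. Starts at 0 to 0.15. The catch lies at 1.6 (a quarter turn) or well before it, different each time and not visible: it must be felt. Stop at 1.8. It stays where it is left (turning friction about 0.05 N m, some 0.03 more with 15 N of push).
- stud_press (a joint): How far the stud is pushed in, m: 0 as found, stop at 0.008. A stiff grommet holds it where it is left (4 N of friction, no spring back). Away from the catch its cross-pin meets a hard ledge somewhere between 0.0015 and 0.0045 (different each time, also to be felt; it yields up to 0.001 under load); only within about 0.07 rad of the catch's middle can it go on down to 0.008, where the catch then blocks turning either way.
- slot_key: The slot key, standing blade down in its block, about 110 g, 72 mm tall. Origin at the centre of the blade's lower end, z up along the key, x along the blade's width. Blade 18 mm wide (x), 2.8 mm thick (y), 22 mm long to a round steel collar of 20 mm diameter (z = 22 to 26 mm), a 12 mm shank, then a dark wooden handle bar from z = 40 to 72 mm, 46 mm long (x) and 14 mm thick (y). Blade and handle are parallel; half a turn makes no difference.
- key_block: Wooden block 75 x 75 x 32 mm fixed to the ledge, with a slot 21.5 mm (x) by 7 mm (y), 26 mm deep, in the middle of its top. The key stands in it with the collar on the block's top face, its x along the block's x (either way round). Origin at the centre of the underside.
- key_seat (a point): Where the key's origin sits when it stands in its block: on the block's axis, 10 mm above the ledge; axes as the block's.
- brush: Bystander: black silicone basting brush lying on the ledge, 230 mm long (x from -107 to 122 mm, bristles at +x), up to 36 mm wide and 14 mm high. Origin under its handle.
- thermometer: Bystander: steel meat thermometer, dial 42 mm wide and 12 mm high at the origin, probe reaching 138 mm along x.
- scraper: Bystander: green plastic grill scraper, 193 mm long (x from -115 to 78 mm), blade 85 mm wide, 16 mm high.
- jar: Bystander: small glass jar with a steel screw lid, 60 mm wide, 75 mm tall, on the round wooden turntable (210 mm wide, 26 mm high) at the far side of the ledge. Origin under its centre.
- shaker: Bystander: steel salt shaker, 42 mm wide, 68 mm tall. Origin under its centre.
- sauce_bowl: Bystander: small white bowl, 90 mm wide, 40 mm tall. Origin under its centre.
Things that resemble listed ones, but are neither listed nor needed, are in the scene too. There is more than one size of the slot_key; the job needs the middle-sized.

How it is judged:
By the outcome, as a careful person would: the job done as asked, in the order asked, and still so for the second after the job is handed in, with the robot touching nothing.
It also fails if it takes over 72 s, if anything falls off the work surface, if the arm or the gripper's body presses on something with over 40 N, if the wrist force passes 120 N, or if a joint passes its speed limit or range.

## Working session

There is one attempt and no reset: what is moved stays moved. The work goes in short steps, Python scripts to look and compute and a shell command to move; the robot and the scene stay as the last step left them, time stands still between calls to the robot, and variables do not carry over. Pictures are saved under pics/ and viewed, and the job is handed in when it is done.

```bash
ls; mkdir -p pics; python3 - <<'E'
from bench import *
import cv2
s=sense();print({k:s[k] for k in s})
for n in ("side","top"):
    f=grab_frame(n);cv2.imwrite(f"pics/{n}0.png",f["color"]);print(n,f["fx"],f["fy"],f["cx"],f["cy"],f["R"],f["t"])
E
```

```text
pics
{'time_s': 0.0, 'joints': array([-1.48628436e+00,  3.81204191e-01,  1.29829818e+00,  2.56321724e-06,
        1.46359252e+00, -2.15308186e-01]), 'joint_velocities': array([-0.0020135 ,  0.00128381, -0.00201771,  0.00016422, -0.00119261,
        0.00149233]), 'tau': array([ 8.98345970e-04, -4.48464310e+01, -2.31276834e+01, -2.18938108e-04,
        4.64737153e-03, -1.24345257e-05]), 'eef_pos': array([ 0.16240935, -0.52515479,  0.23069476]), 'ee_rot': array([ 0.69921166,  0.10613564, -0.69914044,  0.10507579]), 'wrist_force': array([ 0.14342765,  0.39335277, -0.84816532]), 'torque': array([0.06968599, 0.00758267, 0.00778792]), 'opening': 0.0852752473549101}
side 369.69115520932604 369.69115520932604 318.88405733863164 196.70984739974955 [[-0.74137739 -0.67105404  0.00678616]
 [-0.44353289  0.48237419 -0.75537654]
 [ 0.50362501 -0.56302897 -0.65525585]] [0.44483117 0.31858077 0.77140949]
top 455.1859514530449 455.1859514530449 322.33160335402766 190.32315507236353 [[-1.25664662e-03 -9.99979186e-01  6.32833811e-03]
 [-9.97449589e-01  8.01804934e-04 -7.13699870e-02]
 [ 7.13634275e-02 -6.40188509e-03 -9.97429836e-01]] [0.00383948 0.57027664 1.2071195 ]
```

View pics/top0.png

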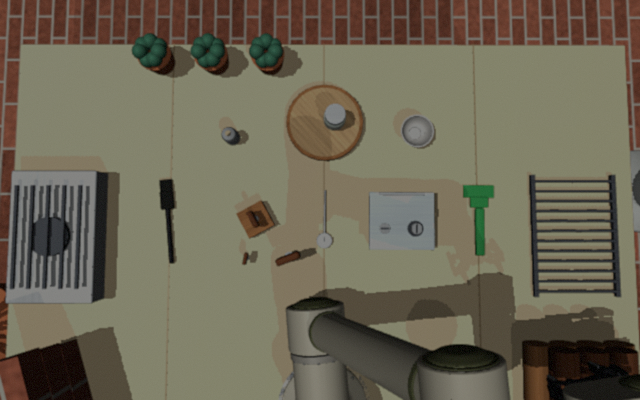

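View pics/side0.png

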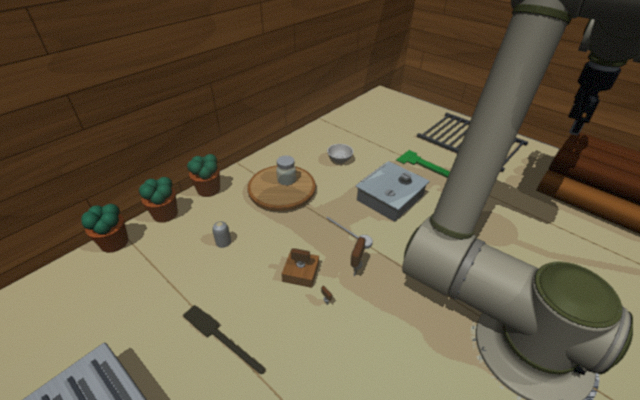

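The top view shows three keys: one standing in the wooden block at (256,217), a small one lying at (246,258), and a large one lying at (288,257). The one in the block fits. The igniter box is at (402,220), with its proud stud at (416,228). I'll confirm with enlarged crops.

```bash
python3 - <<'E'
import cv2,numpy as np
t=cv2.imread("pics/top0.png");s=cv2.imread("pics/side0.png")
a=cv2.resize(t[190:270,225:305],(400,400),interpolation=cv2.INTER_CUBIC)
b=cv2.resize(t[180:260,362:442],(400,400),interpolation=cv2.INTER_CUBIC)
cv2.imwrite("pics/c_top.png",np.hstack([a,b]))
a=cv2.resize(s[230:310,275:375],(400,320),interpolation=cv2.INTER_CUBIC)
b=cv2.resize(s[150:230,345:445],(400,320),interpolation=cv2.INTER_CUBIC)
cv2.imwrite("pics/c_side.png",np.hstack([a,b]))
E
```

```text
(no output)
```

View pics/c_top.png

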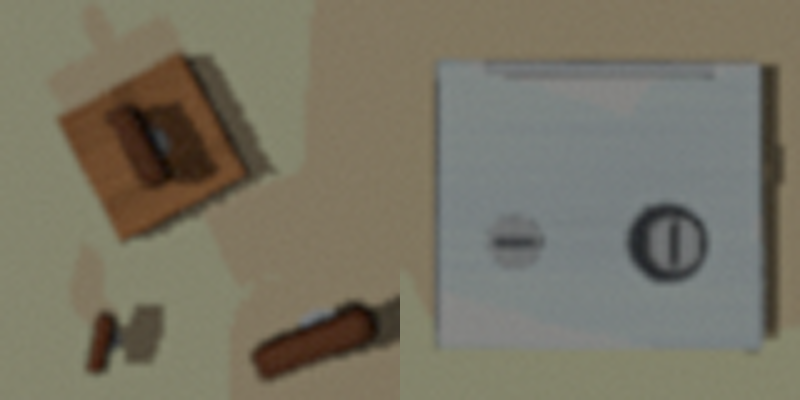

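View pics/c_side.png

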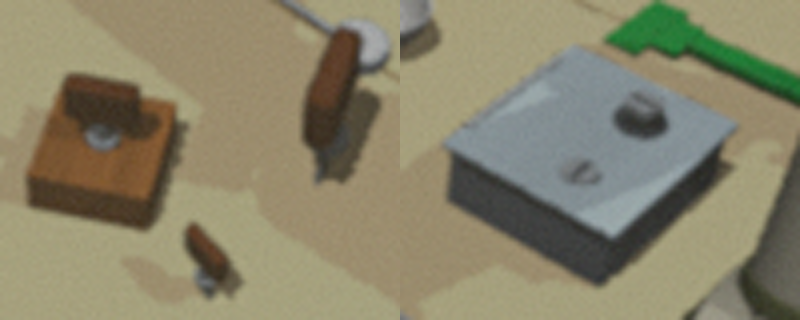

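The block key's handle is about 43 mm long (18 px), the small one about 30 mm and the large one about 60 mm, so the key in the block is the middle-sized one. Next I'll estimate the poses from clicked corners.

```bash
cat > h.py <<'E'
import cv2,numpy as np
from scipy.optimize import least_squares
from bench import *
def proj(f,X):
    X=np.atleast_2d(X);c=X@np.array(f["R"]).T+np.array(f["t"])
    return np.c_[f["fx"]*c[:,0]/c[:,2]+f["cx"],f["fy"]*c[:,1]/c[:,2]+f["cy"]]
def back(f,uv,z):
    d=np.array([(uv[0]-f["cx"])/f["fx"],(uv[1]-f["cy"])/f["fy"],1.]);R=np.array(f["R"]);o=-R.T@np.array(f["t"]);d=R.T@d
    return o+d*(z-o[2])/d[2]
def T(p,L):
    x,y,a=p[:3];L=np.atleast_2d(np.array(L,float));c,s=np.cos(a),np.sin(a)
    return np.c_[x+c*L[:,0]-s*L[:,1],y+s*L[:,0]+c*L[:,1],L[:,2]]
E
python3 - <<'E'
from h import *
ft=grab_frame("top");fs=grab_frame("side")
o=lambda f:-np.array(f["R"]).T@np.array(f["t"])
print(o(ft),o(fs))
tc=lambda x,y:(x/5+225-.4,y/5+190-.4)
sq=[(58,120),(182,55),(250,175),(123,240)]
P=[back(ft,tc(*q),.032)for q in sq];print("block",np.round(P,4),np.mean(P,0))
for i in range(4):
    d=P[(i+1)%4]-P[i];print(np.linalg.norm(d),np.degrees(np.arctan2(d[1],d[0])))
h=[back(ft,tc(*q),.082)for q in [(115,108),(155,183)]]
d=h[1]-h[0];print("handle",h,np.linalg.norm(d),np.degrees(np.arctan2(d[1],d[0])),np.mean(h,0))
tb=lambda x,y:((x-400)/5+362-.4,y/5+180-.4)
P=[back(ft,tb(*q),.060)for q in [(438,62),(762,65),(762,347),(438,347)]];print("box",np.round(P,4),np.mean(P,0))
for i in range(4):
    d=P[(i+1)%4]-P[i];print(np.linalg.norm(d),np.degrees(np.arctan2(d[1],d[0])))
print("stud",back(ft,tb(674,242),.079),"twin",back(ft,tb(515,242),.062))
h=[back(ft,tb(*q),.079)for q in [(676,222),(674,265)]];d=h[0]-h[1];print("slot",np.linalg.norm(d),np.degrees(np.arctan2(d[1],d[0])))
E
```

```text
[0.48268284 0.01110999 1.24469335] [0.08258771 0.5791565  0.74310033]
block [[0.5076 0.2324 0.032 ]
 [0.5421 0.1668 0.032 ]
 [0.4783 0.1302 0.032 ]
 [0.4441 0.1972 0.032 ]] [0.49302622 0.18162351 0.032     ]
0.07411109163166699 -62.23365064913685
0.0735696377349249 -150.1569904453952
0.0752633922676286 117.0691125310867
0.07262134838739606 28.965023987436698
handle [array([0.51265403, 0.19427513, 0.082     ]), array([0.474496  , 0.17354382, 0.082     ])] 0.043426055960235646 -151.48471054806984 [0.49357501 0.18390948 0.082     ]
box [[ 0.563  -0.1188  0.06  ]
 [ 0.5612 -0.2882  0.06  ]
 [ 0.4149 -0.2855  0.06  ]
 [ 0.4152 -0.1176  0.06  ]] [ 0.48855861 -0.20252436  0.06      ]
0.1693988278560357 -90.5787974991815
0.14639295731444826 178.92332294377536
0.1679123000742267 89.9073924089352
0.14781241672518214 -0.4933310774367674
stud [ 0.46935386 -0.23666873  0.079     ] twin [ 0.46926901 -0.157752    0.062     ]
slot 0.02194507391510285 -3.59313125508969
```

```bash
cat >> h.py <<'E'
from scipy.optimize import minimize
def rect(hx,hy,z):
    c=[(-hx,-hy,z),(hx,-hy,z),(hx,hy,z),(-hx,hy,z)]
    return [(c[i],c[(i+1)%4]) for i in range(4)]
def edgefit(f,edges,p0,sig=1.0):
    g=cv2.GaussianBlur(f["color"].astype(np.float32),(0,0),sig)
    gx=cv2.Sobel(g,cv2.CV_32F,1,0)/8;gy=cv2.Sobel(g,cv2.CV_32F,0,1)/8
    M=[(np.array(a)+np.outer(np.linspace(.04,.96,60),np.array(b)-np.array(a)),a,b) for a,b in edges]
    def cost(p):
        s=0
        for L,a,b in M:
            q=proj(f,T(p,L)).astype(np.float32);d=q[-1]-q[0];n=np.array([-d[1],d[0]])/np.hypot(*d)
            sx=cv2.remap(gx,q[None],None,cv2.INTER_LINEAR)[0];sy=cv2.remap(gy,q[None],None,cv2.INTER_LINEAR)[0]
            r=np.sqrt(((sx*n[0]+sy*n[1])**2).sum(1));s+=np.minimum(r,25).mean()
        return -s
    S=np.array([.003,.003,.03])
    r=minimize(lambda u:cost(u*S),np.array(p0)/S,method="Nelder-Mead",options=dict(initial_simplex=np.array(p0)/S+np.vstack([np.zeros(3),np.eye(3)]),maxiter=400))
    return r.x*S,r.fun
E
python3 - <<'E'
from h import *
for n in ("top","side"):
    f=grab_frame(n)
    for nm,e,p in (("block",rect(.0375,.0375,.032),(.493,.182,.495)),("box",rect(.075,.085,.060),(.4886,-.2025,-.01))):
        x,c=edgefit(f,e,p);print(n,nm,np.round(x,4),np.degrees(x[2]),c)
    x,c=edgefit(f,rect(.023,.007,.082),(.493,.183,.5),.7);print(n,"handle",np.round(x,4),np.degrees(x[2]),c)
    # stud circle
    for nm,r,z,p in(("stud",.014,.079,(.469,-.237,0)),):
        a=np.linspace(0,2*np.pi,25);e=[((r*np.cos(a[i]),r*np.sin(a[i]),z),(r*np.cos(a[i+1]),r*np.sin(a[i+1]),z)) for i in range(24)]
        x,c=edgefit(f,e,p,.7);print(n,nm,np.round(x,4),c)
    x,c=edgefit(f,[((-.01,.00225,.079),(.01,.00225,.079)),((-.01,-.00225,.079),(.01,-.00225,.079))],(.469,-.237,-.06),.7);print(n,"slot",np.round(x,4),np.degrees(x[2]),c)
E
```

```text
top block [0.4906 0.1828 0.4916] 28.168820321047562 -77.001953125
top box [ 0.4885 -0.2033 -0.0151] -0.8679759939306421 -52.454044342041016
top handle [0.4938 0.1804 0.5061] 28.994577979280997 -65.49899291992188
top stud [ 4.687e-01 -2.348e-01 -1.000e-04] -487.93817138671875
top slot [ 0.4688 -0.2361 -0.0352] -2.018193308892256 -46.305992126464844
side block [0.4964 0.1807 0.4703] 26.94759979398041 -78.25587463378906
side box [ 0.4908 -0.2019 -0.0032] -0.18362988443627032 -73.20740509033203
side handle [0.4935 0.1845 0.5545] 31.769263404269072 -83.18626403808594
side stud [ 0.4687 -0.233  -0.0131] -458.4684143066406
side slot [ 0.471  -0.2456  0.0077] 0.4387387548176088 -37.232730865478516
```

```bash
cat >> h.py <<'E'
from scipy.spatial.transform import Rotation as Ro
def tool():
    s=sense();return s,np.array(s["eef_pos"]),Ro.from_quat(s["ee_rot"]).as_matrix()
def goal(pos,yaw):
    """rows shift(mm)/turn(deg) to put TCP at pos, tool down with tool z along yaw (deg)"""
    s,p,R=tool();a=np.radians(yaw);zx=np.array([np.cos(a),np.sin(a),0]);x=np.array([0,0,-1.]);G=np.c_[x,np.cross(zx,x),zx]
    d=R.T@(np.array(pos)-p)*1000;r=Ro.from_matrix(R.T@G).as_rotvec(degrees=True)
    return np.round(d,2),np.round(r,2)
def st():
    s,p,R=tool();print("t",round(s["time_s"],2),"p",np.round(p*1000,2),"zyaw",round(np.degrees(np.arctan2(R[1,2],R[0,2])),2),"tilt",np.round(np.degrees(R[:2,0]),2),"F",np.round(s["wrist_force"],2),"M",np.round(s["torque"],3),"op",round(s["opening"]*1000,2),"q",np.round(np.degrees(s["joints"]),1))
E
python3 - <<'E'
from h import *
st();print(tool()[2].round(3))
print(goal((.4935,.182,.16),27.9));print(goal((.4935,.182,.16),207.9))
E
```

```text
t 0.3 p [ 162.41 -525.37  231.11] zyaw -162.82 tilt [-0.    0.03] F [-0.9  -0.54  0.58] M [0.02  0.042 0.028] op 85.08 q [-85.2  21.8  74.4  -0.   83.9 -12.3]
[[-0.     0.295 -0.955]
 [ 0.    -0.955 -0.295]
 [-1.    -0.    -0.   ]]
(array([  71.43, -578.  , -525.22]), array([1.6928e+02, 4.0000e-02, 1.0000e-02]))
(array([  71.43, -578.  , -525.22]), array([-1.072e+01, -1.000e-02,  3.000e-02]))
```

```bash
python3 -m jog '[0,-32,-29,-10.6,0,0,-1, 0,-64,-58,-21.2,0,0,-1, 0,-96,-87,-31.8,0,0,-1, 0,-128,-116,-42.4,0,0,-1, 0,-160,-145,-53,0,0,-1]' 40
python3 - <<'E'
from h import *
st();print(goal((.4935,.182,.16),27.9))
E
```

```text
time_s: 0.92
eef_pos: [0.2541, -0.3283, 0.2313]
ee_rot: [0.578, 0.408, -0.577, 0.408]
wrist_force: [-0.5, -0.5, -0.0]
opening: 0.0856
t 0.93 p [ 254.08 -328.35  231.28] zyaw -109.49 tilt [0.01 0.02] F [-0.55 -0.45 -0.04] M [-0.032  0.015 -0.003] op 85.62 q [-68.7   8.2  93.7   0.   78.1 -49.2]
(array([  71.46,   55.44, -560.96]), array([-1.3739e+02, -1.0000e-02, -2.0000e-02]))
```

```bash
python3 -m jog '[0,4,-45,-10.6,0,0,-1, 0,8,-90,-21.2,0,0,-1, 0,13,-135,-31.8,0,0,-1, 0,17,-180,-42.4,0,0,-1, 0,22,-225,-53,0,0,-1]'
python3 - <<'E'
from h import *
st();print(goal((.4935,.182,.16),27.9))
E
```

```text
time_s: 1.55
eef_pos: [0.3503, -0.1222, 0.2315]
ee_rot: [0.333, 0.624, -0.333, 0.624]
wrist_force: [0.8, -0.1, -0.7]
opening: 0.0852
t 1.55 p [ 350.28 -122.21  231.5 ] zyaw -56.16 tilt [ 0.03 -0.  ] F [ 0.78 -0.13 -0.66] M [-0.028 -0.047  0.016] op 85.2 q [-37.7   3.4  99.2   0.   77.3 -71.6]
(array([  71.57,  288.35, -172.93]), array([-8.406e+01,  4.000e-02, -1.000e-02]))
```

```bash
python3 -m jog '[0,36,-21,-10.6,0,0,-1, 0,72,-43,-21.2,0,0,-1, 0,108,-64,-31.8,0,0,-1, 0,144,-86,-42.4,0,0,-1, 10,180,-108,-53,0,0,-1]'
python3 - <<'E'
from h import *
st();print(goal((.4935,.182,.16),27.9))
E
```

```text
time_s: 2.17
eef_pos: [0.4404, 0.0691, 0.222]
ee_rot: [0.017, 0.706, -0.017, 0.708]
wrist_force: [1.1, -0.9, 0.2]
opening: 0.0854
t 2.17 p [440.39  69.13 221.97] zyaw -2.8 tilt [ 0.14 -0.02] F [ 1.07 -0.87  0.21] M [0.017 0.045 0.052] op 85.42 q [ -6.4  11.7  90.8  -0.   77.4 -93.6]
(array([ 62.06, 115.34,  47.4 ]), array([-30.7 ,   0.13,   0.05]))
```

```bash
python3 -m jog '[15,38,16,-10.6,0,0,-1, 30,77,32,-21,0,0,-1, 45,115.3,47.4,-30.7,0,0,-1, 52,115.3,47.4,-30.7,0,0,-1, 52,115.3,47.4,-30.7,0,0,-1]'
python3 - <<'E'
from h import *
st();print(goal((.4935,.182,.047),27.9))
for n in("top","side"):
    f=grab_frame(n);cv2.imwrite(f"pics/{n}1.png",f["color"])
    s,p,R=tool();print(n,proj(f,[p,p-R[:,0]*0.05]))
    c=proj(f,[[.4935,.182,.06]])[0].astype(int)
    cv2.imwrite(f"pics/{n}1c.png",cv2.resize(f["color"][max(c[1]-60,0):c[1]+60,c[0]-70:c[0]+70],None,fx=5,fy=5,interpolation=cv2.INTER_CUBIC)[:600,:700]);print(c)
E
```

```text
time_s: 2.8
eef_pos: [0.493, 0.1816, 0.1697]
ee_rot: [-0.17, 0.686, 0.17, 0.687]
wrist_force: [0.6, -1.0, 0.7]
opening: 0.0853
t 2.8 p [493.04 181.56 169.67] zyaw 27.83 tilt [ 0.06 -0.04] F [ 0.6  -1.03  0.7 ] M [ 0.014  0.008 -0.006] op 85.34 q [ 7.300e+00  2.250e+01  8.420e+01 -1.000e-01  7.330e+01 -1.105e+02]
(array([122.67,   0.32,   0.53]), array([-0.07,  0.04,  0.07]))
top [[247.14051554 218.48018261]
 [243.5974333  218.31360584]]
[253 218]
side [[299.90792845 223.43031413]
 [299.30937429 206.545523  ]]
[300 256]
```

View pics/side1c.png

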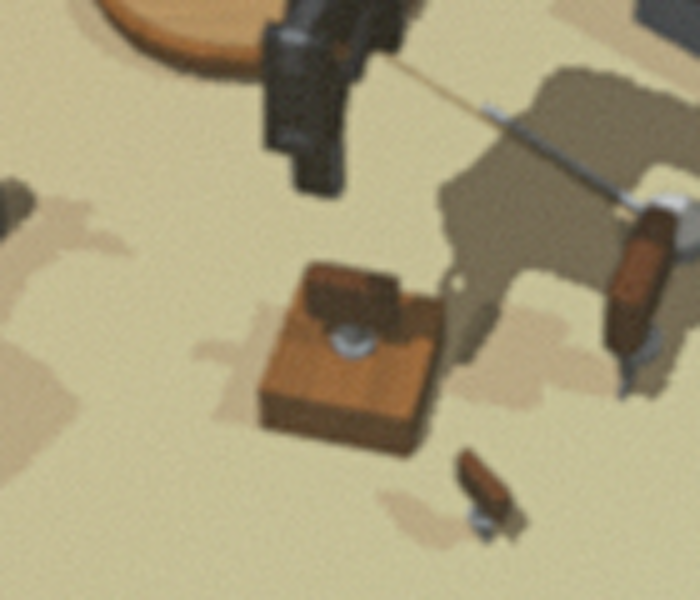

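View pics/top1c.png

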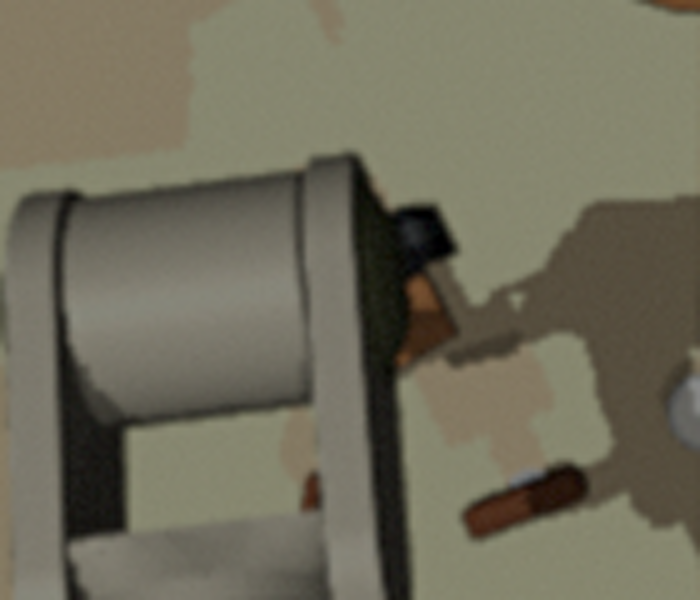

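The fingers straddle the key in the block with the jaws across the handle, so I'm descending.

```bash
python3 -m jog '[40,0.3,0.5,0,0,0,-1, 80,0.3,0.5,0,0,0,-1, 110,0.3,0.5,0,0,0,-0.4, 122.7,0.3,0.5,0,0,0,0, 122.7,0.3,0.5,0,0,0,0]' 40
python3 - <<'E'
from h import *
st();print(goal((.4935,.182,.047),27.9))
f=grab_frame("side");cv2.imwrite("pics/side2c.png",cv2.resize(f["color"][200:320,230:370],None,fx=5,fy=5,interpolation=cv2.INTER_CUBIC))
E
```

```text
time_s: 3.52
eef_pos: [0.4943, 0.1812, 0.0482]
ee_rot: [-0.17, 0.686, 0.169, 0.687]
wrist_force: [0.4, 0.2, 1.1]
opening: 0.0426
t 3.52 p [494.27 181.18  48.22] zyaw 27.74 tilt [ 0.17 -0.03] F [0.43 0.16 1.07] M [-0.009  0.019  0.018] op 42.62 q [ 7.300e+00  3.150e+01  9.280e+01 -1.000e-01  5.560e+01 -1.104e+02]
(array([ 1.22,  1.09, -0.31]), array([-0.16,  0.14,  0.1 ]))
```

View pics/side2c.png

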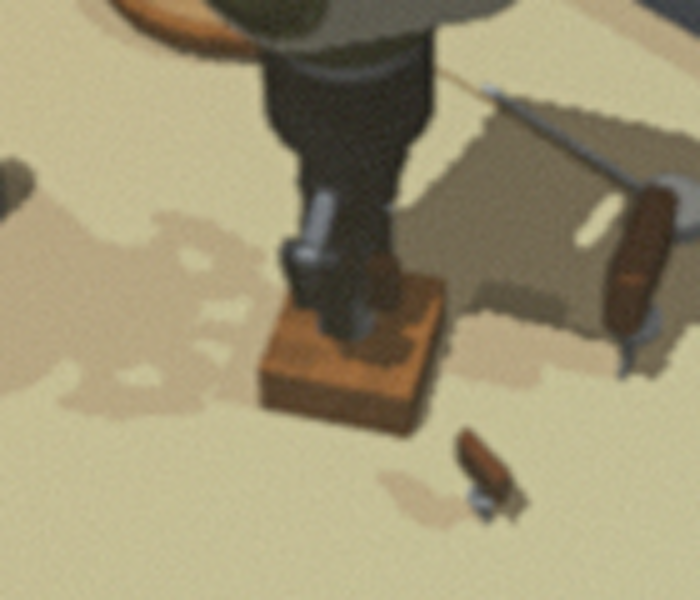

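```bash
python3 -m jog '[0.5,0,0,0,0,0,0.4, 0.5,0,0,0,0,0,0.7, 0.5,0,0,0,0,0,1, 0.5,0,0,0,0,0,1, 0.5,0,0,0,0,0,1]' 60
python3 -m jog '[0,0,0,0,0,0,1, 0,0,0,0,0,0,1]'
python3 - <<'E'
from h import *
st();
E
```

```text
time_s: 4.2
eef_pos: [0.4949, 0.1819, 0.0492]
ee_rot: [-0.17, 0.684, 0.169, 0.688]
wrist_force: [-1.9, 5.1, 5.6]
opening: 0.0135
time_s: 4.45
eef_pos: [0.4948, 0.1819, 0.0493]
ee_rot: [-0.17, 0.684, 0.169, 0.688]
wrist_force: [-0.9, 1.9, 0.7]
opening: 0.0128
t 4.45 p [494.79 181.94  49.28] zyaw 27.77 tilt [0.32 0.04] F [-0.93  1.91  0.67] M [0.277 0.239 0.002] op 12.81 q [   7.3   31.4   92.7   -0.    55.6 -110.5]
```

```bash
python3 -m jog '[-5,0,0,0,0,0,1, -15,0,0,0,0,0,1, -40,0,0,0,0,0,1, -80,0,0,0,0,0,1, -110,0,0,0,0,0,1]'
python3 -m jog '[-12,0,0,0,0,0,1, -12,0,0,0,0,0,1]'
python3 - <<'E'
from h import *
st();print(goal((.4693,-.2373,.18),-3))
for n in("top","side"):
    f=grab_frame(n);cv2.imwrite(f"pics/{n}3.png",f["color"])
E
```

```text
time_s: 5.08
eef_pos: [0.4944, 0.1817, 0.1616]
ee_rot: [-0.17, 0.684, 0.169, 0.689]
wrist_force: [-0.2, -0.3, -2.3]
opening: 0.0133
time_s: 5.32
eef_pos: [0.4945, 0.1817, 0.174]
ee_rot: [-0.17, 0.683, 0.169, 0.69]
wrist_force: [-0.9, 0.1, -2.7]
opening: 0.0134
t 5.33 p [494.48 181.65 174.01] zyaw 27.75 tilt [0.51 0.04] F [-0.94  0.15 -2.7 ] M [-0.026  0.008 -0.038] op 13.45 q [   7.3   22.2   83.9   -0.    73.4 -110.4]
(array([  -6.48, -359.06, -217.31]), array([30.75,  0.51,  0.07]))
```

View pics/side3.png

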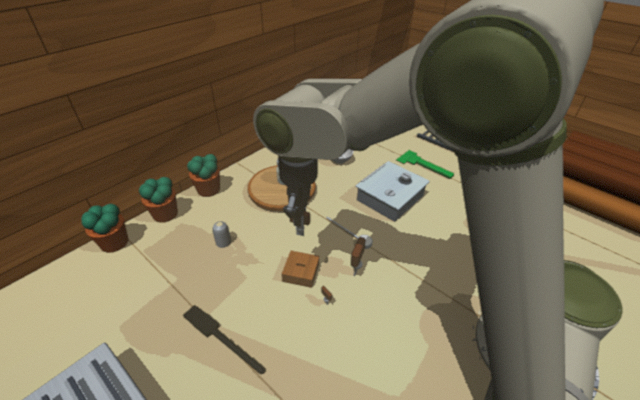

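The key is out of its block (the empty slot shows at (300,266)) and held in the gripper at (299,225). Next I move over the stud.

```bash
python3 -m jog '[0,-45,-27,5,0,0,1, 0,-90,-54,10,0,0,1, 0,-135,-81,15,0,0,1, 0,-180,-109,20,0,0,1, 0,-225,-136,25,0,0,1]'
python3 - <<'E'
from h import *
st();print(goal((.4693,-.2373,.15),-3))
E
```

```text
time_s: 6.05
eef_pos: [0.4775, -0.0824, 0.1712]
ee_rot: [-0.016, 0.706, 0.016, 0.708]
wrist_force: [1.3, -0.2, -2.1]
opening: 0.0135
t 6.05 p [477.51 -82.41 171.15] zyaw 2.58 tilt [0.2  0.07] F [ 1.34 -0.21 -2.07] M [ 0.038 -0.037  0.024] op 13.49 q [ -23.9   18.5   90.3    0.2   71.  -116.5]
(array([  20.94, -154.38,  -15.25]), array([ 5.58,  0.2 , -0.07]))
```

```bash
python3 -m jog '[0,-50,-5,2,0.2,0,1, 5,-100,-10,4,0.2,0,1, 10,-145,-15,5.6,0.2,0,1, 16,-154.4,-15.2,5.6,0.2,0,1, 18,-154.4,-15.2,5.6,0.2,0,1]'
python3 - <<'E'
from h import *
st();print(goal((.4693,-.2373,.135),-3))
s,p,R=tool()
for n in("top","side"):
    f=grab_frame(n);c=proj(f,[[.469,-.237,.09]])[0].astype(int);print(n,c,proj(f,[p,p+[0,0,-.0393]]))
    cv2.imwrite(f"pics/{n}4c.png",cv2.resize(f["color"][c[1]-60:c[1]+60,c[0]-70:c[0]+70],None,fx=5,fy=5,interpolation=cv2.INTER_CUBIC))
E
```

```text
time_s: 6.68
eef_pos: [0.4689, -0.237, 0.1516]
ee_rot: [0.02, 0.708, -0.018, 0.706]
wrist_force: [0.2, 0.6, -1.8]
opening: 0.0132
t 6.67 p [ 468.88 -237.02  151.59] zyaw -3.05 tilt [-0.11  0.18] F [ 0.22  0.59 -1.77] M [ 0.    -0.037 -0.002] op 13.2 q [-3.980e+01  2.370e+01  8.560e+01  1.000e-01  7.090e+01 -1.267e+02]
(array([16.59, -0.31,  0.47]), array([-0.05, -0.12, -0.17]))
top [417 228] [[422.98394281 228.53627335]
 [419.39250853 228.34054561]]
side [406 172] [[410.198283   154.75285927]
 [407.90295947 166.04663187]]
```

View pics/side4c.png

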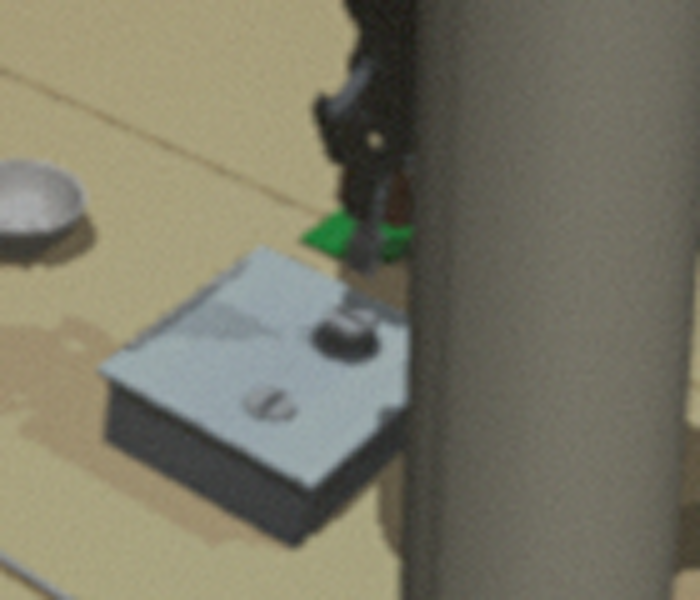

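View pics/top4c.png

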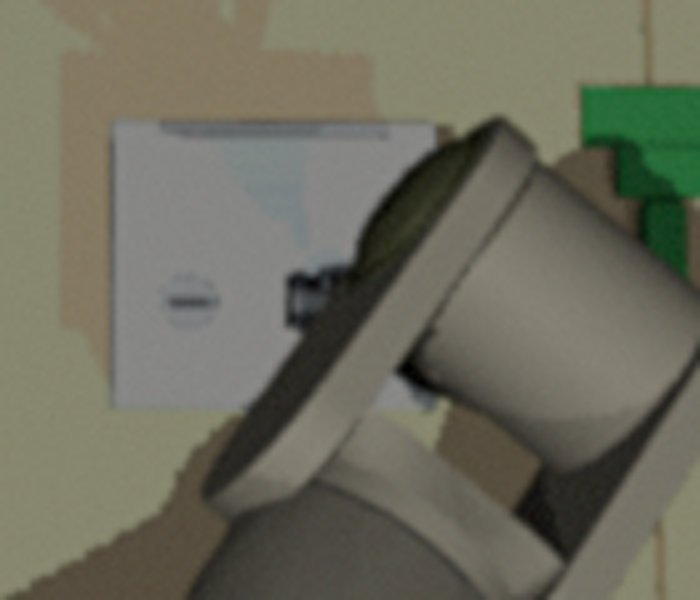

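```bash
python3 - <<'E'
from h import *
f=grab_frame("side");c=f["color"][145:195,385:425]
cv2.imwrite("pics/side5c.png",cv2.resize(c,None,fx=12,fy=12,interpolation=cv2.INTER_CUBIC))
s,p,R=tool();print(p,proj(f,[p+[0,0,-.0393],p+[.009,0,-.0393],p+[-.009,0,-.0393],[.4693,-.2373,.079],[.4803,-.2373,.079],[.4583,-.2373,.079]]))
E
```

```text
[ 0.46936305 -0.236027    0.15273219] [[407.64022425 165.80809764]
 [404.96111649 164.56084713]
 [410.34220473 167.06599649]
 [405.97301243 175.09322143]
 [402.77950076 173.5555958 ]
 [409.19916365 176.6465625 ]]
```

View pics/side5c.png

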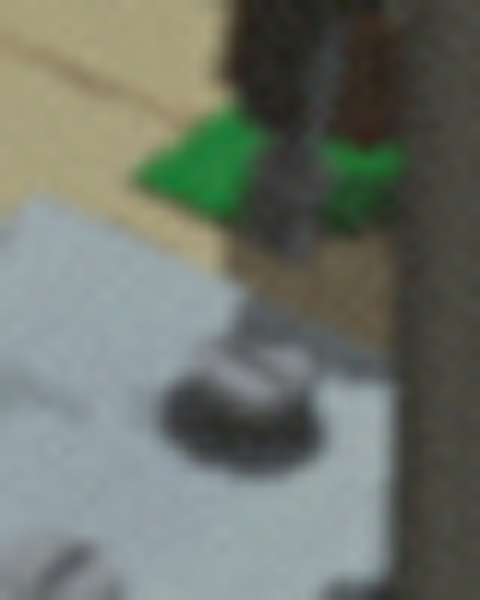

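```bash
python3 - <<'E'
from h import *
f=grab_frame("side");s,p,R=tool()
k=p[2]-.0393
a=back(f,(407.7,165.0),k);b=back(f,(405.8,175.9),.079)
print("tip",a,"expected",p[:2],"slot",b, "slot corrected",b-a+p)
c=f["color"][160:190,393:419]
g=cv2.resize(c,None,fx=20,fy=20,interpolation=cv2.INTER_LANCZOS4);g=cv2.convertScaleAbs(cv2.GaussianBlur(g,(0,0),6),alpha=1.6)
for q,col in ((proj(f,T((.4693,-.2373,-.055),[(-.011,0,.079),(.011,0,.079)])),(0,0,255)),(proj(f,T((.4693,-.2358,-.055),[(-.011,0,.079),(.011,0,.079)])),(0,255,0))):
    q=((q-[393,160]+.5)*20).astype(int);cv2.line(g,tuple(map(int,q[0])),tuple(map(int,q[1])),col,1)
cv2.imwrite("pics/side6c.png",g)
st()
E
```

```text
tip [ 0.47119494 -0.23921691  0.11369448] expected [ 0.46948501 -0.23613471] slot [ 0.46758011 -0.23360831  0.079     ] slot corrected [ 0.46587019 -0.23052611  0.1183    ]
t 6.88 p [ 469.49 -236.13  152.99] zyaw -2.93 tilt [-0.01  0.08] F [-0.41 -0.76 -1.06] M [-0.008 -0.032  0.009] op 13.26 q [-3.970e+01  2.350e+01  8.550e+01  1.000e-01  7.100e+01 -1.267e+02]
```

View pics/side6c.png

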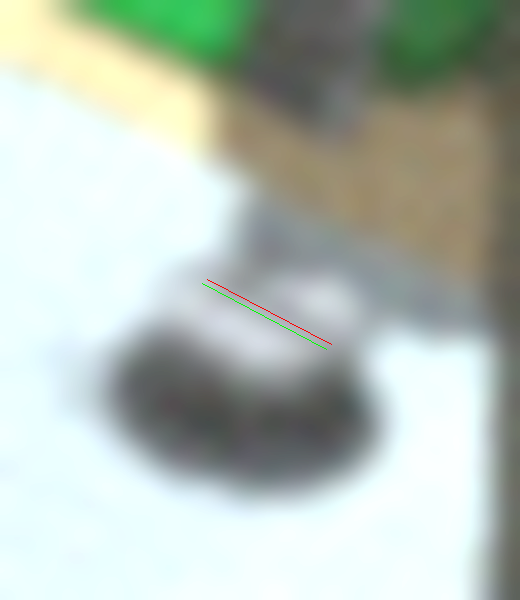

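```bash
python3 - <<'E'
from h import *
st();print(goal((.4690,-.2372,.122),-3))
E
python3 -m jog '[10,-1,0,0,0,0,1, 20,-1,-0.2,0,0,0,1, 29,-1,-0.5,0,0,0,1, 30.5,-1,-0.5,0,0,0,1, 30.5,-1,-0.5,0,0,0,1]'
python3 - <<'E'
from h import *
st();print(goal((.4690,-.2372,.118),-3))
E
```

```text
t 6.88 p [ 469.49 -236.13  152.99] zyaw -2.93 tilt [-0.01  0.08] F [-0.41 -0.76 -1.06] M [-0.008 -0.032  0.009] op 13.26 q [-3.970e+01  2.350e+01  8.550e+01  1.000e-01  7.100e+01 -1.267e+02]
(array([30.99, -1.13, -0.42]), array([ 0.07, -0.01, -0.08]))
time_s: 7.5
eef_pos: [0.469, -0.2371, 0.1225]
ee_rot: [0.019, 0.707, -0.018, 0.707]
wrist_force: [-0.5, 0.0, 0.0]
opening: 0.013
t 7.5 p [ 468.97 -237.13  122.47] zyaw -2.93 tilt [-0.01  0.08] F [-0.55  0.02  0.01] M [-0.02   0.042  0.002] op 12.99 q [-3.980e+01  2.560e+01  8.800e+01  1.000e-01  6.650e+01 -1.269e+02]
(array([ 4.47, -0.07,  0.04]), array([ 0.07, -0.01, -0.08]))
```

```bash
python3 - <<'E'
from h import *
f=np.mean([grab_frame("side")["color"].astype(float) for _ in range(4)],0).astype(np.uint8)
g=cv2.resize(f[155:190,390:422],None,fx=17,fy=17,interpolation=cv2.INTER_CUBIC);g=cv2.convertScaleAbs(g,alpha=1.5)
cv2.imwrite("pics/side7c.png",g);st()
E
```

```text
t 7.7 p [ 469.04 -237.16  122.77] zyaw -2.93 tilt [0.02 0.06] F [-0.68 -0.41 -1.78] M [ 0.002  0.005 -0.029] op 12.95 q [-3.980e+01  2.560e+01  8.790e+01  1.000e-01  6.650e+01 -1.269e+02]
```

View pics/side7c.png

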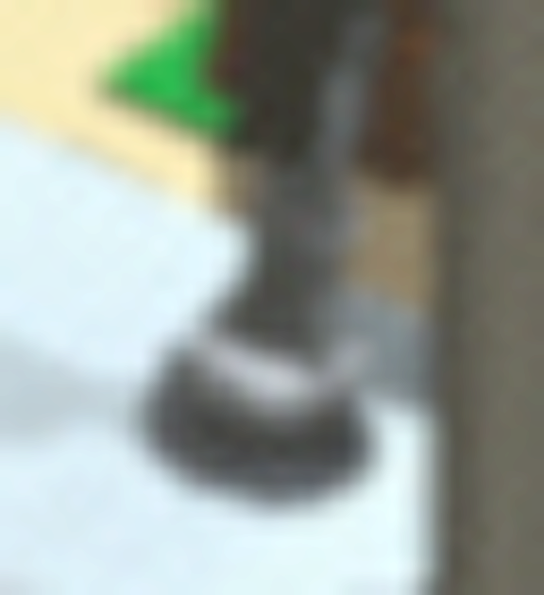

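```bash
python3 -m jog '[2,0,0,0,0,0,1, 3,0,0,0,0,0,1, 4,0,0,0,0,0,1, 4,0,0,0,0,0,1]'
python3 - <<'E'
from h import *
st()
E
```

```text
time_s: 8.2
eef_pos: [0.469, -0.2371, 0.1187]
ee_rot: [0.018, 0.707, -0.018, 0.707]
wrist_force: [-0.3, -0.0, -1.7]
opening: 0.0132
t 8.2 p [ 469.04 -237.1   118.68] zyaw -2.93 tilt [0.02 0.07] F [-0.35 -0.04 -1.73] M [-0.027 -0.005 -0.017] op 13.18 q [-3.980e+01  2.590e+01  8.830e+01  1.000e-01  6.590e+01 -1.269e+02]
```

```bash
python3 -m jog '[0.5,0,0,0,0,0,1, 1,0,0,0,0,0,1, 1,0,0,0,0,0,1]'; python3 -m jog '[0.5,0,0,0,0,0,1, 1,0,0,0,0,0,1, 1,0,0,0,0,0,1]'
python3 - <<'E'
from h import *
st()
E
```

```text
time_s: 8.57
eef_pos: [0.469, -0.2371, 0.1176]
ee_rot: [0.019, 0.707, -0.018, 0.707]
wrist_force: [0.6, -0.2, -1.5]
opening: 0.013
time_s: 8.95
eef_pos: [0.469, -0.2371, 0.1166]
ee_rot: [0.019, 0.707, -0.018, 0.707]
wrist_force: [-0.0, -0.1, -1.3]
opening: 0.0135
t 8.95 p [ 468.97 -237.11  116.57] zyaw -2.93 tilt [0.   0.08] F [-0.05 -0.07 -1.28] M [-0.013 -0.025  0.064] op 13.48 q [-3.980e+01  2.600e+01  8.840e+01  1.000e-01  6.560e+01 -1.269e+02]
```

```bash
for i in 1 ; do python3 -m jog '[0.5,0,0,0,0,0,1, 1,0,0,0,0,0,1, 1,0,0,0,0,0,1]'; done; python3 -m jog '[0.5,0,0,0,0,0,1, 1,0,0,0,0,0,1, 1,0,0,0,0,0,1]'
python3 - <<'E'
from h import *
st()
E
```

```text
time_s: 9.32
eef_pos: [0.469, -0.2371, 0.1155]
ee_rot: [0.019, 0.707, -0.018, 0.707]
wrist_force: [0.3, 0.6, -1.0]
opening: 0.0133
time_s: 9.7
eef_pos: [0.469, -0.2371, 0.1145]
ee_rot: [0.019, 0.707, -0.018, 0.707]
wrist_force: [-1.0, -0.5, -1.6]
opening: 0.013
t 9.7 p [ 468.96 -237.09  114.53] zyaw -2.93 tilt [0.   0.08] F [-1.02 -0.55 -1.58] M [ 0.015 -0.008  0.05 ] op 13.02 q [-3.980e+01  2.610e+01  8.860e+01  1.000e-01  6.530e+01 -1.269e+02]
```

```bash
python3 -m jog '[0.5,0,0,0,0,0,1, 1,0,0,0,0,0,1, 1.5,0,0,0,0,0,1, 1.5,0,0,0,0,0,1]'; python3 -m jog '[0.5,0,0,0,0,0,1, 1,0,0,0,0,0,1, 1,0,0,0,0,0,1]';python3 -m jog '[0.5,0,0,0,0,0,1, 1,0,0,0,0,0,1, 1,0,0,0,0,0,1]'
python3 - <<'E'
from h import *
st()
E
```

```text
time_s: 10.2
eef_pos: [0.4689, -0.2371, 0.113]
ee_rot: [0.019, 0.707, -0.018, 0.707]
wrist_force: [0.4, 0.3, -1.2]
opening: 0.013
time_s: 10.58
eef_pos: [0.4689, -0.2371, 0.1119]
ee_rot: [0.019, 0.707, -0.018, 0.707]
wrist_force: [-0.2, -0.0, -0.6]
opening: 0.0132
time_s: 10.95
eef_pos: [0.469, -0.237, 0.1111]
ee_rot: [0.019, 0.707, -0.018, 0.707]
wrist_force: [-1.2, -0.7, 1.3]
opening: 0.0133
t 10.95 p [ 468.96 -237.05  111.07] zyaw -2.93 tilt [0.   0.08] F [-1.22 -0.65  1.34] M [ 0.094  0.113 -0.075] op 13.29 q [-3.980e+01  2.640e+01  8.880e+01  1.000e-01  6.480e+01 -1.269e+02]
```

The blade reached the slot floor at TCP z 111.1 mm, against 111.3 predicted. Now I press gently to find the ledge.

```bash
python3 -m jog '[0.4,0,0,0,0,0,1, 0.8,0,0,0,0,0,1, 0.8,0,0,0,0,0,1]'; python3 -m jog '[0.4,0,0,0,0,0,1, 0.8,0,0,0,0,0,1, 0.8,0,0,0,0,0,1]'
```

```text
time_s: 11.32
eef_pos: [0.469, -0.2371, 0.1103]
ee_rot: [0.019, 0.707, -0.018, 0.707]
wrist_force: [0.3, 0.7, 1.7]
opening: 0.0129
time_s: 11.7
eef_pos: [0.469, -0.2371, 0.1094]
ee_rot: [0.019, 0.707, -0.018, 0.707]
wrist_force: [-0.3, 0.1, 1.4]
opening: 0.0129
```

```bash
python3 -m jog '[0.4,0,0,0,0,0,1, 0.6,0,0,0,0,0,1, 0.6,0,0,0,0,0,1]'; python3 -m jog '[0.4,0,0,0,0,0,1, 0.6,0,0,0,0,0,1, 0.6,0,0,0,0,0,1]'; python3 -c "
from h import *
st()"
```

```text
time_s: 12.08
eef_pos: [0.469, -0.237, 0.1088]
ee_rot: [0.019, 0.707, -0.018, 0.707]
wrist_force: [-0.5, 0.2, 1.3]
opening: 0.0133
time_s: 12.45
eef_pos: [0.469, -0.2371, 0.1082]
ee_rot: [0.019, 0.707, -0.018, 0.707]
wrist_force: [-1.0, 0.2, 2.1]
opening: 0.0132
t 12.45 p [ 468.98 -237.08  108.22] zyaw -2.93 tilt [0.   0.08] F [-1.05  0.21  2.06] M [ 0.088  0.112 -0.021] op 13.18 q [-3.980e+01  2.660e+01  8.900e+01  1.000e-01  6.440e+01 -1.269e+02]
```

Pressed in about 3 mm so far. I'll keep going until I feel the ledge.

```bash
python3 -m jog '[0.4,0,0,0,0,0,1, 0.6,0,0,0,0,0,1, 0.6,0,0,0,0,0,1]'; python3 -m jog '[0.4,0,0,0,0,0,1, 0.6,0,0,0,0,0,1, 0.6,0,0,0,0,0,1]'; python3 -c "
from h import *
st()"
```

```text
time_s: 12.82
eef_pos: [0.469, -0.2371, 0.1078]
ee_rot: [0.018, 0.707, -0.018, 0.707]
wrist_force: [-0.9, 0.9, 5.1]
opening: 0.0129
time_s: 13.2
eef_pos: [0.469, -0.2371, 0.1075]
ee_rot: [0.018, 0.707, -0.018, 0.707]
wrist_force: [-0.6, 1.3, 7.4]
opening: 0.0132
t 13.2 p [ 469.02 -237.12  107.53] zyaw -2.93 tilt [0.03 0.06] F [-0.64  1.31  7.4 ] M [0.31  0.387 0.047] op 13.15 q [-3.980e+01  2.670e+01  8.910e+01  1.000e-01  6.430e+01 -1.269e+02]
```

```bash
python3 -m jog '[0.5,0,0,2,0,0,1, 0.5,0,0,4,0,0,1, 0.5,0,0,5,0,0,1, 0.5,0,0,5,0,0,1]'; python3 -c "
from h import *
st()"; python3 -m jog '[0.4,0,0,2,0,0,1, 0.4,0,0,4,0,0,1, 0.4,0,0,5,0,0,1, 0.4,0,0,5,0,0,1]'; python3 -c "
from h import *
st()"
```

```text
time_s: 13.7
eef_pos: [0.4692, -0.2374, 0.1075]
ee_rot: [0.049, 0.705, -0.049, 0.706]
wrist_force: [-1.0, 0.9, 7.6]
opening: 0.0128
t 13.7 p [ 469.22 -237.42  107.53] zyaw -7.93 tilt [ 0.07 -0.  ] F [-1.05  0.89  7.59] M [0.119 0.41  0.025] op 12.81 q [ -39.8   26.7   89.1    0.    64.2 -121.9]
time_s: 14.2
eef_pos: [0.4692, -0.2376, 0.1075]
ee_rot: [0.079, 0.702, -0.08, 0.703]
wrist_force: [-1.6, 1.0, 7.3]
opening: 0.0129
t 14.2 p [ 469.2  -237.6   107.52] zyaw -12.93 tilt [ 0.08 -0.04] F [-1.59  0.99  7.26] M [0.128 0.468 0.033] op 12.94 q [ -39.8   26.7   89.1    0.    64.2 -116.9]
```

```bash
cat > g.py <<'E'
from h import *
st();s,p,R=tool();z=np.degrees(np.arctan2(R[1,2],R[0,2]));print("recentre",goal((.469,-.2371,p[2]),z)[0],goal((.469,-.2371,p[2]),z)[1])
E
python3 -m jog '[0.4,0.3,0,2,0,0,1, 0.4,0.3,0,4,0,0,1, 0.4,0.3,0,5,0,0,1, 0.4,0.3,0,5,0,0,1]'; python3 g.py;  python3 -m jog '[0.4,0.3,0,2,0,0,1, 0.4,0.3,0,4,0,0,1, 0.4,0.3,0,5,0,0,1, 0.4,0.3,0,5,0,0,1]'; python3 g.py
```

```text
time_s: 14.7
eef_pos: [0.4692, -0.2375, 0.1075]
ee_rot: [0.11, 0.698, -0.111, 0.699]
wrist_force: [-1.9, 0.8, 7.5]
opening: 0.0129
t 14.7 p [ 469.17 -237.53  107.48] zyaw -17.93 tilt [ 0.07 -0.08] F [-1.89  0.85  7.49] M [0.042 0.57  0.15 ] op 12.89 q [ -39.8   26.6   89.1   -0.    64.1 -111.8]
recentre [-0.    0.36 -0.3 ] [-0.    0.09  0.05]
time_s: 15.2
eef_pos: [0.4692, -0.2375, 0.1075]
ee_rot: [0.14, 0.692, -0.141, 0.694]
wrist_force: [-2.5, 0.4, 8.3]
opening: 0.013
t 15.2 p [ 469.15 -237.49  107.48] zyaw -22.92 tilt [ 0.07 -0.12] F [-2.52  0.44  8.31] M [0.068 0.625 0.067] op 12.97 q [-3.970e+01  2.660e+01  8.910e+01 -1.000e-01  6.410e+01 -1.068e+02]
recentre [-0.    0.3  -0.29] [-0.    0.11  0.09]
```

```bash
R='x'; python3 -m jog '[0.4,0.3,-0.2,2,0,0,1, 0.4,0.3,-0.2,4,0,0,1, 0.4,0.3,-0.2,5,0,0,1, 0.4,0.3,-0.2,5,0,0,1]'; python3 g.py;  python3 -m jog '[0.4,0.3,-0.2,2,0,0,1, 0.4,0.3,-0.2,4,0,0,1, 0.4,0.3,-0.2,5,0,0,1, 0.4,0.3,-0.2,5,0,0,1]'; python3 g.py
```

```text
time_s: 15.7
eef_pos: [0.4691, -0.2374, 0.1075]
ee_rot: [0.17, 0.686, -0.172, 0.687]
wrist_force: [-1.6, -0.2, 7.3]
opening: 0.0134
t 15.7 p [ 469.05 -237.44  107.47] zyaw -27.92 tilt [ 0.07 -0.17] F [-1.56 -0.17  7.25] M [-0.036  0.456  0.075] op 13.36 q [-3.970e+01  2.660e+01  8.920e+01 -1.000e-01  6.410e+01 -1.018e+02]
recentre [-0.    0.28 -0.21] [-0.    0.15  0.12]
time_s: 16.2
eef_pos: [0.469, -0.2374, 0.1075]
ee_rot: [0.199, 0.677, -0.202, 0.679]
wrist_force: [-2.2, 0.8, 8.2]
opening: 0.0133
t 16.2 p [ 469.   -237.4   107.47] zyaw -32.92 tilt [ 0.08 -0.22] F [-2.25  0.77  8.2 ] M [0.04  0.527 0.06 ] op 13.32 q [-39.7  26.6  89.2  -0.1  64.  -96.7]
recentre [-0.    0.25 -0.16] [-0.    0.19  0.14]
```

```bash
python3 -m jog '[0.4,0.3,-0.2,2,0.1,0.1,1, 0.4,0.3,-0.2,4,0.1,0.1,1, 0.4,0.3,-0.2,5,0.1,0.1,1, 0.4,0.3,-0.2,5,0.1,0.1,1]'; python3 g.py;  python3 -m jog '[0.4,0.3,-0.2,2,0.1,0.1,1, 0.4,0.3,-0.2,4,0.1,0.1,1, 0.4,0.3,-0.2,5,0.1,0.1,1, 0.4,0.3,-0.2,5,0.1,0.1,1]'; python3 g.py
```

```text
time_s: 16.7
eef_pos: [0.469, -0.2374, 0.1075]
ee_rot: [0.229, 0.668, -0.23, 0.669]
wrist_force: [-2.3, -0.0, 7.5]
opening: 0.0133
t 16.7 p [ 468.96 -237.38  107.51] zyaw -37.92 tilt [ 0.07 -0.14] F [-2.26 -0.04  7.47] M [0.033 0.471 0.082] op 13.28 q [-39.7  26.6  89.2  -0.1  64.1 -91.8]
recentre [-0.    0.25 -0.14] [-0.    0.14  0.07]
time_s: 17.2
eef_pos: [0.4689, -0.2374, 0.1075]
ee_rot: [0.259, 0.658, -0.259, 0.659]
wrist_force: [-2.4, 0.1, 7.0]
opening: 0.0132
t 17.2 p [ 468.92 -237.41  107.47] zyaw -42.92 tilt [ 0.06 -0.06] F [-2.43  0.06  6.99] M [0.027 0.574 0.064] op 13.23 q [-39.8  26.6  89.1  -0.   64.2 -86.8]
recentre [-0.    0.28 -0.16] [-0.    0.08  0.  ]
```

```bash
python3 -m jog '[0.4,0.3,-0.2,2,0,0,1, 0.4,0.3,-0.2,4,0,0,1, 0.4,0.3,-0.2,5,0,0,1, 0.4,0.3,-0.2,5,0,0,1]'; python3 g.py;  python3 -m jog '[0.4,0.3,-0.2,2,0,0,1, 0.4,0.3,-0.2,4,0,0,1, 0.4,0.3,-0.2,5,0,0,1, 0.4,0.3,-0.2,5,0,0,1]'; python3 g.py
```

```text
time_s: 17.7
eef_pos: [0.4689, -0.2374, 0.1075]
ee_rot: [0.287, 0.646, -0.288, 0.647]
wrist_force: [-2.6, 0.3, 7.8]
opening: 0.0132
t 17.7 p [ 468.88 -237.36  107.47] zyaw -47.92 tilt [ 0.06 -0.11] F [-2.59  0.26  7.78] M [0.042 0.616 0.021] op 13.24 q [-39.7  26.6  89.2  -0.1  64.1 -81.8]
recentre [-0.    0.26 -0.12] [-0.    0.12  0.03]
time_s: 18.2
eef_pos: [0.4689, -0.2372, 0.1071]
ee_rot: [0.314, 0.632, -0.316, 0.634]
wrist_force: [-1.9, -0.9, 5.9]
opening: 0.0133
t 18.2 p [ 468.87 -237.2   107.12] zyaw -52.9 tilt [ 0.04 -0.14] F [-1.86 -0.87  5.89] M [-0.231  0.623 -0.017] op 13.33 q [-39.7  26.6  89.2  -0.1  64.  -76.8]
recentre [-0.    0.17 -0.  ] [-0.    0.14  0.05]
```

z dropped 0.35 mm and the push eased, so that's probably the catch. Now I press straight down with no twist.

```bash
python3 -m jog '[0.6,0,0,0,0,0,1, 0.8,0,0,0,0,0,1, 0.8,0,0,0,0,0,1]'; python3 g.py
```

```text
time_s: 18.58
eef_pos: [0.4689, -0.2373, 0.1065]
ee_rot: [0.314, 0.632, -0.316, 0.634]
wrist_force: [-2.7, -1.0, 6.1]
opening: 0.013
t 18.57 p [ 468.86 -237.28  106.46] zyaw -52.88 tilt [ 0.05 -0.15] F [-2.68 -0.95  6.15] M [-0.013  0.532 -0.033] op 12.95 q [-39.7  26.7  89.2  -0.1  63.9 -76.8]
recentre [-0.    0.22 -0.05] [-0.    0.15  0.05]
```

```bash
python3 -m jog '[0.6,0,0,0,0,0,1, 0.8,0,0,0,0,0,1, 0.8,0,0,0,0,0,1]'; python3 -m jog '[0.6,0,0,0,0,0,1, 0.8,0,0,0,0,0,1, 0.8,0,0,0,0,0,1]'; python3 g.py
```

```text
time_s: 18.95
eef_pos: [0.4689, -0.2373, 0.1058]
ee_rot: [0.314, 0.632, -0.315, 0.634]
wrist_force: [-2.1, -0.6, 5.7]
opening: 0.0134
time_s: 19.32
eef_pos: [0.4689, -0.2373, 0.105]
ee_rot: [0.314, 0.632, -0.315, 0.634]
wrist_force: [-3.5, 0.1, 4.9]
opening: 0.0128
t 19.32 p [ 468.94 -237.29  105.01] zyaw -52.84 tilt [ 0.07 -0.15] F [-3.54  0.1   4.94] M [-0.048  0.416 -0.048] op 12.78 q [-39.7  26.8  89.3  -0.1  63.7 -76.9]
recentre [-0.    0.16 -0.11] [-0.    0.16  0.04]
```

It is sinking at nearly constant force; the home position should be around TCP z 103.1 mm.

```bash
python3 -m jog '[0.6,0,0,0,0,0,1, 0.8,0,0,0,0,0,1, 0.8,0,0,0,0,0,1]'; python3 -m jog '[0.6,0,0,0,0,0,1, 0.8,0,0,0,0,0,1, 0.8,0,0,0,0,0,1]'; python3 -m jog '[0.4,0,0,0,0,0,1, 0.6,0,0,0,0,0,1, 0.6,0,0,0,0,0,1]';python3 g.py
```

```text
time_s: 19.7
eef_pos: [0.4689, -0.2373, 0.1042]
ee_rot: [0.314, 0.633, -0.315, 0.634]
wrist_force: [-1.9, 0.3, 5.5]
opening: 0.013
time_s: 20.08
eef_pos: [0.4689, -0.2373, 0.1034]
ee_rot: [0.314, 0.633, -0.315, 0.634]
wrist_force: [-2.3, -0.8, 4.6]
opening: 0.0134
time_s: 20.45
eef_pos: [0.4689, -0.2373, 0.103]
ee_rot: [0.314, 0.633, -0.315, 0.634]
wrist_force: [-2.4, -0.0, 6.6]
opening: 0.0131
t 20.45 p [ 468.94 -237.31  103.03] zyaw -52.78 tilt [ 0.07 -0.15] F [-2.36 -0.02  6.65] M [-0.     0.556 -0.002] op 13.11 q [-39.7  26.9  89.5  -0.1  63.4 -76.9]
recentre [-0.    0.18 -0.13] [-0.    0.16  0.03]
```

```bash
python3 -m jog '[0.4,0,0,0,0,0,1, 0.5,0,0,0,0,0,1, 0.5,0,0,0,0,0,1]';python3 -m jog '[0.4,0,0,0,0,0,1, 0.5,0,0,0,0,0,1, 0.5,0,0,0,0,0,1]';python3 g.py
```

```text
time_s: 20.82
eef_pos: [0.469, -0.2373, 0.103]
ee_rot: [0.313, 0.633, -0.315, 0.634]
wrist_force: [-2.3, 1.6, 9.5]
opening: 0.0135
time_s: 21.2
eef_pos: [0.469, -0.2373, 0.103]
ee_rot: [0.313, 0.632, -0.315, 0.635]
wrist_force: [-3.6, 0.7, 9.8]
opening: 0.0136
t 21.2 p [ 469.01 -237.32  102.97] zyaw -52.74 tilt [ 0.11 -0.18] F [-3.59  0.69  9.82] M [ 0.132  0.721 -0.017] op 13.63 q [-39.7  26.9  89.5  -0.1  63.4 -76.9]
recentre [-0.    0.13 -0.18] [-0.    0.21  0.03]
```

The stud bottomed at 103.0 mm, 8 mm of travel, with the force rising. I'll untwist within the slot play to free the blade, then lift straight up.

```bash
python3 -m jog '[0,0,0,-1.5,0,0,1, 0,0,0,-3,0,0,1, -0.3,0.1,-0.1,-4,0,0,1]';python3 g.py; python3 -m jog '[-2,0,0,0,0,0,1, -4,0,0,0,0,0,1, -7,0,0,0,0,0,1, -10,0,0,0,0,0,1, -14,0,0,0,0,0,1]';python3 g.py
```

```text
time_s: 21.58
eef_pos: [0.4692, -0.2372, 0.1032]
ee_rot: [0.291, 0.643, -0.292, 0.645]
wrist_force: [-0.5, -0.9, 0.9]
opening: 0.0132
t 21.57 p [ 469.23 -237.23  103.16] zyaw -48.68 tilt [ 0.13 -0.19] F [-0.5  -0.88  0.87] M [-0.096 -0.019 -0.035] op 13.17 q [-39.7  26.9  89.5  -0.1  63.4 -81. ]
recentre [-0.   -0.09 -0.25] [-0.    0.23  0.02]
time_s: 22.2
eef_pos: [0.4692, -0.2371, 0.1174]
ee_rot: [0.291, 0.643, -0.292, 0.645]
wrist_force: [-0.6, -0.0, -1.9]
opening: 0.0133
t 22.2 p [ 469.17 -237.14  117.37] zyaw -48.68 tilt [ 0.13 -0.18] F [-0.62 -0.01 -1.91] M [ 0.02  -0.028 -0.053] op 13.34 q [-39.7  25.9  88.5  -0.1  65.4 -81. ]
recentre [-0.   -0.1  -0.14] [-0.    0.22  0.02]
```

```bash
python3 -m jog '[-30,0,0,0,0,0,1, -55,0,0,-5,0,0,1, -60,0,0,-15,0,0,1]'; python3 - <<'E'
from h import *
st();print(goal((.4948,.1819,.175),27.8))
E
```

```text
time_s: 22.58
eef_pos: [0.4695, -0.2373, 0.1793]
ee_rot: [0.202, 0.675, -0.205, 0.679]
wrist_force: [-0.8, -0.9, -2.1]
opening: 0.0131
t 22.57 p [ 469.5  -237.33  179.28] zyaw -33.41 tilt [ 0.27 -0.3 ] F [-0.83 -0.86 -2.14] M [ 0.054 -0.044  0.041] op 13.05 q [-39.7  21.8  83.5  -0.1  74.3 -96.3]
(array([   2.2 ,  363.89, -209.73]), array([-61.21,   0.3 ,   0.3 ]))
```

```bash
python3 -m jog '[0,45,-25,-9,0,0,1, 0,90,-51,-18,0,0,1, 1,135,-77,-27,0,0,1, 1,180,-103,-36,0,0,1, 2,225,-129,-45,0.3,0.3,1]'; python3 - <<'E'
from h import *
st();print(goal((.4948,.1819,.175),27.8))
for n in("top","side"):
    f=grab_frame(n)
    c=proj(f,[[.488,-.203,.06]])[0].astype(int)
    cv2.imwrite(f"pics/{n}8c.png",cv2.resize(f["color"][c[1]-40:c[1]+40,c[0]-45:c[0]+45],None,fx=6,fy=6,interpolation=cv2.INTER_CUBIC))
E
```

```text
time_s: 23.2
eef_pos: [0.4856, 0.0232, 0.1764]
ee_rot: [-0.073, 0.703, 0.073, 0.704]
wrist_force: [1.2, -1.3, -2.0]
opening: 0.0129
t 23.2 p [485.64  23.22 176.4 ] zyaw 11.88 tilt [0.08 0.04] F [ 1.19 -1.31 -2.  ] M [ 0.059  0.013 -0.027] op 12.92 q [-1.130e+01  1.840e+01  8.950e+01  1.000e-01  7.200e+01 -1.132e+02]
(array([  1.53, 153.39,  41.64]), array([-1.592e+01,  9.000e-02, -1.000e-02]))
```

View pics/side8c.png

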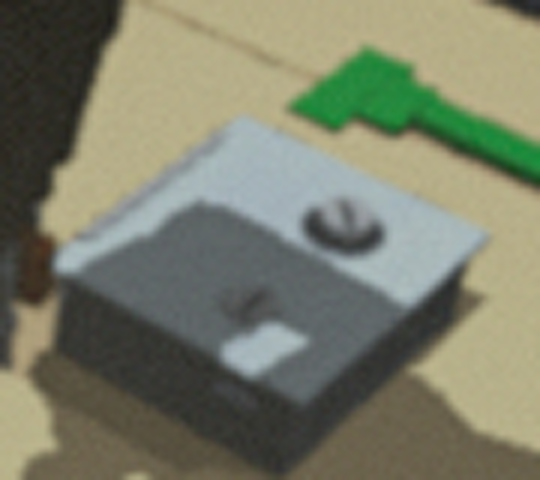

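View pics/top8c.png

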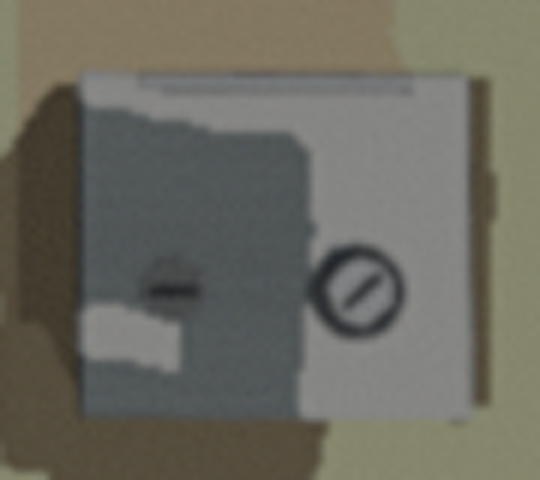

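The stud at top-crop (362,290) has turned clockwise by about 50° and its head now sits visibly lower. I'll carry on to the block.

```bash
python3 -m jog '[0,45,12,-5,0,0,1, 0,90,25,-10,0,0,1, 1,135,37,-15,0,0,1, 1.5,153.4,41.6,-15.9,0,0,1, 1.5,153.4,41.6,-15.9,0,0,1]'; python3 - <<'E'
from h import *
st();print(goal((.4948,.1819,.08),27.8))
f=grab_frame("side");s,p,R=tool()
cv2.imwrite("pics/side9c.png",cv2.resize(f["color"][200:300,255:355],None,fx=6,fy=6,interpolation=cv2.INTER_CUBIC))
x,c=edgefit(f,rect(.01075,.0035,.032),(.494,.182,.49),.7);print(x,c)
E
```

```text
time_s: 23.92
eef_pos: [0.4939, 0.1844, 0.175]
ee_rot: [-0.17, 0.686, 0.171, 0.686]
wrist_force: [0.5, 0.1, -1.5]
opening: 0.0132
t 23.93 p [493.87 184.36 174.96] zyaw 27.97 tilt [0.03 0.09] F [ 0.54  0.1  -1.54] M [ 0.028 -0.059  0.009] op 13.19 q [ 7.500e+00  2.230e+01  8.340e+01  1.000e-01  7.420e+01 -1.104e+02]
(array([94.95, -2.72, -0.44]), array([ 0.17,  0.07, -0.07]))
[0.49413739 0.18441089 0.4825093 ] -61.06077575683594
```

View pics/side9c.png

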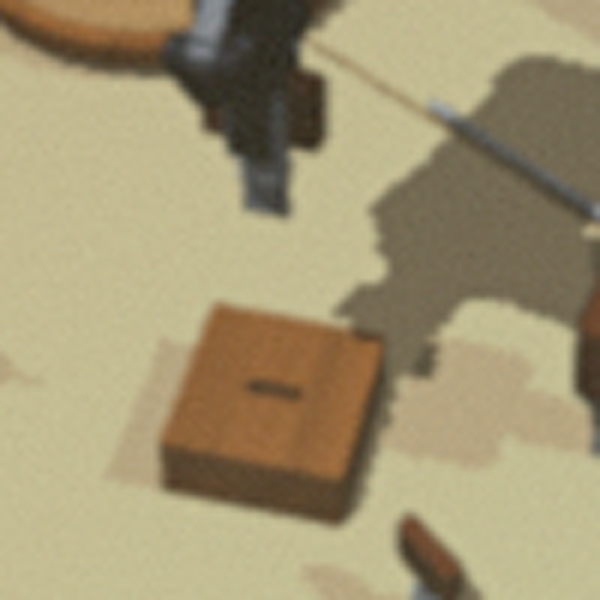

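```bash
python3 -m jog '[30,-1.5,-0.2,0,0,0,1, 60,-2.7,-0.4,0,0,0,1, 85,-2.7,-0.4,0,0,0,1, 98,-2.7,-0.4,0,0,0,1, 98,-2.7,-0.4,0,0,0,1]'; python3 - <<'E'
from h import *
st();print(goal((.4947,.1819,.0493),27.8))
E
```

```text
time_s: 24.6
eef_pos: [0.4949, 0.1802, 0.0767]
ee_rot: [-0.17, 0.686, 0.17, 0.686]
wrist_force: [-0.1, 0.5, -0.9]
opening: 0.0135
t 24.6 p [494.93 180.23  76.75] zyaw 27.82 tilt [-0.04  0.06] F [-0.06  0.52 -0.85] M [ 0.022 -0.04  -0.03 ] op 13.46 q [ 7.100e+00  2.910e+01  9.090e+01  1.000e-01  5.990e+01 -1.108e+02]
(array([27.45,  1.55,  0.58]), array([ 0.02, -0.  , -0.07]))
```

```bash
python3 -m jog '[0,1.5,0.6,0,0,0,1, 0,1.5,0.6,0,0,0,1, 3,1.5,0.6,0,0,0,1, 6,1.5,0.6,0,0,0,1, 7,1.5,0.6,0,0,0,1]'; python3 - <<'E'
from h import *
st();print(goal((.4947,.1819,.0493),27.8))
E
```

```text
time_s: 25.22
eef_pos: [0.4946, 0.1819, 0.0695]
ee_rot: [-0.17, 0.687, 0.17, 0.686]
wrist_force: [-0.5, 0.4, -1.1]
opening: 0.0132
t 25.23 p [494.63 181.87  69.49] zyaw 27.83 tilt [-0.06  0.06] F [-0.47  0.39 -1.06] M [-0.011 -0.011  0.019] op 13.17 q [ 7.300e+00  2.980e+01  9.130e+01  1.000e-01  5.900e+01 -1.106e+02]
(array([20.19, -0.04,  0.08]), array([ 0.03, -0.02, -0.08]))
```

The tip is about 2 mm below the block top with no contact, so it is in the slot. I'm lowering on.

```bash
python3 -m jog '[4,0,0,0,0,0,1, 8,0,0,0,0,0,1, 12,0,0,0,0,0,1, 15,0,0,0,0,0,1, 17,0,0,0,0,0,1]'; python3 -c "
from h import *
st()"; python3 -m jog '[1,0,0,0,0,0,1, 2,0,0,0,0,0,1, 2,0,0,0,0,0,1]'; python3 -c "
from h import *
st()"
```

```text
time_s: 25.85
eef_pos: [0.4946, 0.1819, 0.0523]
ee_rot: [-0.17, 0.687, 0.17, 0.686]
wrist_force: [0.1, -0.1, -2.3]
opening: 0.0133
t 25.85 p [494.59 181.88  52.26] zyaw 27.83 tilt [-0.07  0.06] F [ 0.08 -0.12 -2.27] M [-0.034 -0.011  0.01 ] op 13.27 q [ 7.300e+00  3.120e+01  9.230e+01  1.000e-01  5.650e+01 -1.106e+02]
time_s: 26.22
eef_pos: [0.4946, 0.1819, 0.0503]
ee_rot: [-0.17, 0.687, 0.17, 0.686]
wrist_force: [-0.7, 0.2, -1.7]
opening: 0.0136
t 26.23 p [494.62 181.89  50.28] zyaw 27.83 tilt [-0.06  0.06] F [-0.68  0.22 -1.72] M [-0.026 -0.08   0.007] op 13.6 q [ 7.300e+00  3.140e+01  9.240e+01  1.000e-01  5.620e+01 -1.106e+02]
```

```bash
python3 -m jog '[0.5,0,0,0,0,0,1, 1,0,0,0,0,0,1, 1,0,0,0,0,0,1]'; python3 -m jog '[0.3,0,0,0,0,0,1, 0.6,0,0,0,0,0,1, 0.6,0,0,0,0,0,1]'; python3 -c "
from h import *
st()"
```

```text
time_s: 26.6
eef_pos: [0.4946, 0.1819, 0.0493]
ee_rot: [-0.17, 0.687, 0.17, 0.686]
wrist_force: [-0.8, 0.1, -1.2]
opening: 0.0134
time_s: 26.98
eef_pos: [0.4946, 0.1819, 0.0492]
ee_rot: [-0.17, 0.686, 0.17, 0.686]
wrist_force: [-1.1, -1.0, 5.6]
opening: 0.0128
t 26.98 p [494.63 181.93  49.23] zyaw 27.83 tilt [-0.04  0.06] F [-1.15 -1.01  5.63] M [-0.08   0.354  0.026] op 12.79 q [ 7.300e+00  3.150e+01  9.250e+01  1.000e-01  5.610e+01 -1.106e+02]
```

The collar seated at 49.2 mm. I release the key, opening gradually.

```bash
python3 -m jog '[-0.2,0,0,0,0,0,0.6, -0.2,0,0,0,0,0,0.3, -0.2,0,0,0,0,0,0, -0.2,0,0,0,0,0,0, -0.2,0,0,0,0,0,0]' 20; python3 -c "
from h import *
st()"; python3 -m jog '[-15,0,0,0,0,0,0, -40,0,0,0,0,0,0, -80,0,0,0,0,0,0, -110,0,0,0,0,0,-0.2, -130,0,0,0,0,0,-0.2]'; python3 -c "
from h import *
st()"
```

```text
time_s: 27.6
eef_pos: [0.4947, 0.1819, 0.0494]
ee_rot: [-0.17, 0.686, 0.17, 0.686]
wrist_force: [0.6, 0.6, 0.2]
opening: 0.0428
t 27.6 p [494.66 181.92  49.42] zyaw 27.83 tilt [-0.03  0.06] F [0.59 0.58 0.21] M [-0.047 -0.006  0.005] op 42.81 q [ 7.300e+00  3.150e+01  9.250e+01  1.000e-01  5.610e+01 -1.106e+02]
time_s: 28.22
eef_pos: [0.4949, 0.1819, 0.1821]
ee_rot: [-0.17, 0.685, 0.17, 0.687]
wrist_force: [0.1, -0.7, -0.4]
opening: 0.0514
t 28.23 p [494.95 181.87 182.06] zyaw 27.84 tilt [0.13 0.09] F [ 0.14 -0.69 -0.38] M [0.021 0.034 0.033] op 51.41 q [ 7.300e+00  2.190e+01  8.280e+01  1.000e-01  7.510e+01 -1.106e+02]
```

```bash
python3 -m jog '[-10,-40,-22,0,0,0,-0.2, -20,-80,-45,0,0,0,-0.2, -20,-120,-68,0,0,0,-0.2, -20,-150,-85,0,0,0,-0.2, -20,-150,-85,0,0,0,-0.2]'
python3 - <<'E'
from h import *
st();ims=[]
for n in("top","side"):
    f=grab_frame(n);cv2.imwrite(f"pics/{n}10.png",f["color"])
    for P in((.493,.182,.05),(.488,-.203,.06)):
        c=proj(f,[P])[0].astype(int);ims.append(cv2.resize(f["color"][c[1]-35:c[1]+35,c[0]-45:c[0]+45],(390,300),interpolation=cv2.INTER_CUBIC))
cv2.imwrite("pics/fin.png",np.vstack([np.hstack(ims[:2]),np.hstack(ims[2:])]))
E
```

```text
time_s: 28.85
eef_pos: [0.4898, 0.0077, 0.2028]
ee_rot: [-0.169, 0.685, 0.169, 0.688]
wrist_force: [-0.2, 0.2, -0.4]
opening: 0.0511
t 28.85 p [489.78   7.74 202.76] zyaw 27.65 tilt [0.19 0.06] F [-0.2  0.2 -0.4] M [-0.013  0.003 -0.043] op 51.06 q [-1.300e+01  1.710e+01  8.660e+01  1.000e-01  7.610e+01 -1.307e+02]
```

View pics/fin.png

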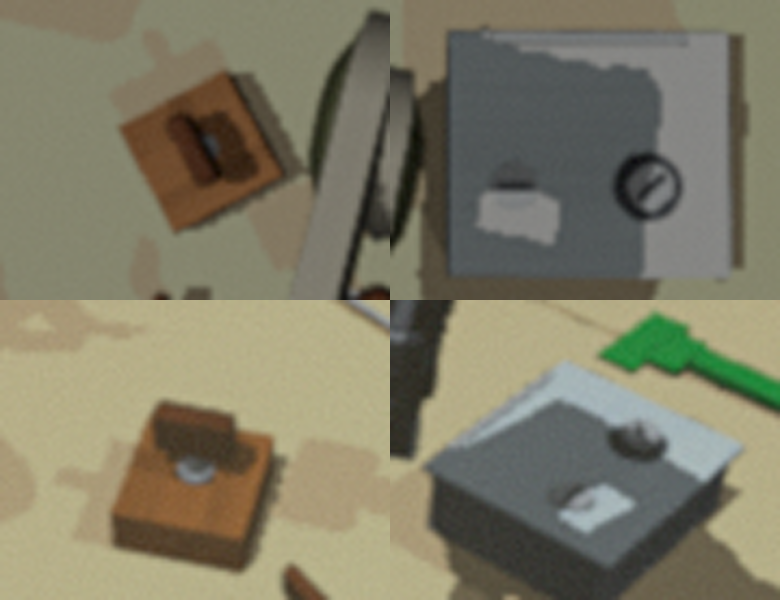

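View pics/top10.png

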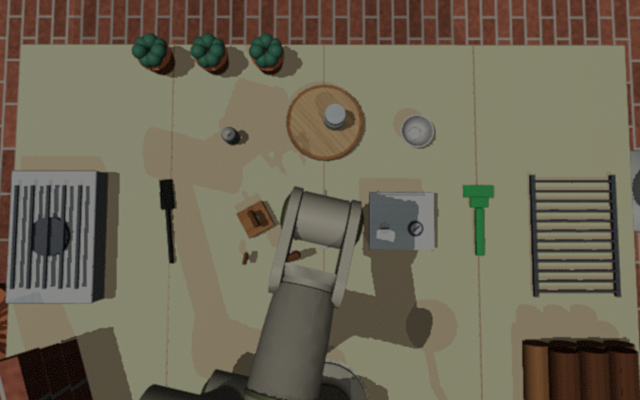

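The key stands upright in its block with the collar on its top, at (256,217) in the top view. The stud is turned and low at (415,228), and the other things are where they were. The arm is clear, so I'm handing in.

```bash
python3 -c "
from bench import *
print(hand_in())"
```

```text
the job is handed in; nothing more can be done
None
```

The stud is down in its catch and the key is back upright in its block; I handed the job in at about 29 s.

- **Stud:** I used the key standing in the block, whose size made it the middle one of the three. The blade found the slot floor at the height I expected. I felt the ledge about 3 mm down and turned clockwise with 8 to 10 N of push. After about 50° the stud began to drop, so I stopped twisting and pressed straight down. It reached its stop after 8 mm of travel, with no more than about 11 N of push.
- **Key:** The collar sat back on the block at the same height as when I picked it up (49.2 mm against 49.3 mm).
- **Last checks:** The final pictures show the stud turned and lower, the key upright, and the bystanders I could see unmoved. The thermometer and part of the large spare key were hidden behind the arm in the last top view. I judged the stud's final depth by the arm's travel and force, and the pictures only confirm it roughly. I did not test whether the stud now resists turning. No check failed or disagreed.

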